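Vent the drying box at the marked angle

ROBOT

A 7-joint arm with a two-finger parallel gripper is mounted at the origin on the work surface. World frame = base frame: x ahead of the robot, y to its left, z up, the work surface at z = 0. Lengths are in m, angles in rad, forces in N, time in s.
With the tool pointing down it reaches from about 0.35 to 0.9 m from the base axis. Payload 19.9 kg.
Tool frame: the origin (TCP) lies between the finger pads; the fingertips stand 8 mm ahead of it and the grasp point (between the pads) lies 11 mm behind it; z points along the fingers, y is the line along which they close (so a half turn about z gives the same grasp; the last joint's range is limited). The gripper opens to 85 mm and grips with 20 to 120 N. Pads are 22 mm wide; open, the fingers measure 114 mm over their backs; the gripper's body (76 mm by 85 mm) begins 54 mm behind the grasp point. The pads swing forward as they close: fully open they stand 13 mm farther back than shut.
Start: joints at [-0.042, 0.417, -0.01, 1.614, 0.005, 1.111, -0.053], TCP at [0.625, 0, 0.239] pointing down, gripper open.
Joint ranges: [-2.81, 2.81], [-0.39, 2.02], [-1.27, 1.25], [0.06, 2.57], [-1.19, 4.33], [0.19, 2], [-2.82, 2.82]. Speed limits (rad/s): [1.89, 1.89, 2.39, 2.39, 3.01, 3.01, 3.01].

INTERFACE

Orientations are given as a unit quaternion [w, x, y, z].
In Python, from bench import sensors, optics, order, models gives the robot as it stands. The module is installed in compiled form; this text tells all that it offers.
- The arm moves only by the tool move_arm, never from a script. Its argument "deltas" is a list of rows, each a list of 7 numbers: the opening, from 0 (shut) to 1 (fully open), then the shift along the tool's x, y, z in mm, then the turn, a rotation vector about the tool's x, y, z in rad. A call has 1 to 5 rows; each row is the pose to reach, as a shift and turn from the pose commanded when the call began, along the tool's axes at that moment; what a row does not reach only later rows make up. A row lasts 1/8 s, in which the tool goes at most 62.5 mm and 10.7 degrees, less where a joint would pass 70% of its speed; a pose out of reach is approached as far as the arm can. A call with a gripper value outside its range is refused whole. The fingers move at their own pace and stop on an object; "newtons" is the grip in N (left out, the last holds). Time passes only in rows, so rows that repeat a pose let the fingers close. It gives the time, the measured TCP pose, the force, the opening and the grip force at its end, in the units of the state.
- sensors.read_state(): the state, without advancing time (a new reading comes with each control period).
- optics.snapshot(name): name is "scene" or "side" or "wrist"; returns the picture (384x512x3 uint8, red, green, blue); there is no depth.
- optics.camera_info(name): a dict with "mtx" (3x3 intrinsics, pixels), "k1" (the pictures are not rectified: a ray, as slopes to the right and down, at radius r is drawn at 1 + k1 r^2 times it, then the intrinsics apply), "rvec" (rotation vector, rad) and "tvec" (3), from world to camera coordinates, as OpenCV has them. Camera axes: x right, y down, z forward; pixel columns grow to the right and rows downward; lengths in m; the calibration is good to about 2 mm. A picture is of the moment at which its call begins: read the wrist's pose just before it. camera_info takes no time and is no camera call; for the wrist camera it gives the pose at the moment of the call.
- order.hand_in(): hands the job in; it is judged then, once.
Trained networks look in the newest picture that a camera, given by its name, has taken for a name from the list of things; names that differ only in an ending like _2 or _b are one class to them, and where a whole thing is asked for, a point or a joint stands for the part that bears it (a point fixed in the world has none). Each returns a list of dicts, best first, with "conf" (0 to 1); they miss things now and then, are a little off and sometimes report something else, mostly with a low value. They report only what shows in the picture. A call takes as long as a camera call. They do not tell look-alikes from the thing itself.
- models.regions_of(camera, query): "pixels" (384x512 bool, what is visible of it) and "extent" ([left, top, right, bottom] in pixels, round what is visible of it).
- models.pinpoint(camera, query): "pixel" ([column, row] in pixels: a listed point, or the origin of a listed thing).
The state is a dict: "time": time; "joints": joint angles; "dq": joint speeds; "joint_torque": joint torques, N m; "position": TCP position; "tool_rot": TCP orientation; "force": force on the tool from outside, world axes, zero at the start; "wrist_torque": the same for the moment, N m; "gripper_width": finger opening in m; "finger_force": force on a finger pad.
Only numpy, scipy, OpenCV 4.12 (cv2) and the standard library are available. Lean on these libraries where they do the work, as an engineer would, in place of code of your own. Each camera call takes 0.05 s, during which the arm holds its last target. There are 200 camera calls.

TASK

The blue box dries cast stones for the model castle and now has to be aired: first take the white jar off its lid and stand it upright on the round green rubber mat, without dropping it or knocking it over. Then lift the sprung lid by its bar until the yellow line on the lid's side edge is in line with the red needle on the dial, and hold it still there: the program finishes while the fingers are still holding the lid up, since the spring would shut it. Leave the red needle as it is set, and do not disturb the model tower, the glue gun or the water bottle.

Things in the scene. Friction and masses are not known exactly. Their poses are not given: they have to be found in the camera images.
- drybox: blue drying box fixed to the bench, 200 x 200 mm in plan; the lid lies on it from 110 to 120 mm height; origin at the centre of its underside, z up. The lid's bar is at its own -x (front) side; the hinge lies along its y axis at (100, 0, 115) mm in its frame. On each side a white dial (radius 62 mm) centred on the hinge, with a red needle outside it; width over all 222 mm
- lid_edge (a point): middle of the front edge of the blue lid plate (200 x 200 x 10 mm, 0.35 kg, yellow lines along its side edges), 200 mm from the hinge axis. Its axes turn with the lid and are the box's when shut: the plate runs from the hinge along its -x, its z is normal to the plate. The lid's frame has the same axes and its origin on the hinge axis, at mid-width and mid-thickness
- lid (a joint): angle of the lid about the box's +y axis in rad, 0 shut, growing as the front edge rises, stop at 1.3; a spring (0.8 N m/rad, pre-loaded 0.48 N m when shut) and the weight pull it shut, so it takes about 4 to 7 N at the bar and falls shut when let go
- lid_bar (a point): middle of the lid's round steel grip bar: 12 mm diameter, 110 mm long, parallel to the box's y axis, at (-212, 0, 32) mm in the lid's frame: 12 mm ahead of the lid's front edge, 27 mm above the lid's top face, free space all round between its end posts. Its axes are the lid's. The bar can turn between the finger pads
- needle (a joint): angle of the red needle about the same hinge axis in rad, measured as the lid's: the lid is at the mark when lid equals this. Set differently each time, 0.45 to 0.8; stiff, stays where it is
- needle_tip (a point): end of the red needle, taken at mid-width of the box: 110 mm from the hinge axis along the needle's own -x; its axes turn with the needle and match the lid's when the lid is at the mark. A needle (100 x 4 x 6 mm) stands on either side of the box
- jar: white round jar with an orange cap and a paper label, 52 mm diameter, 85 mm high, about 0.15 to 0.31 kg, starts standing on the lid; origin at the centre of its underside, z up
- mat: round green rubber mat fixed on the bench, 100 mm diameter, 5 mm thick; origin at the centre of its underside
- tower: bystander: loose grey-white model castle tower on a plywood foot 90 x 90 mm, 136 mm high; origin under its centre
- gluegun: bystander: blue glue gun lying on its side, 160 mm long along its x, handle 110 mm to its -y, 34 mm high; origin under the barrel
- water: bystander: clear water bottle with a blue cap, 60 mm diameter, 170 mm high; origin under its centre
There are look-alikes about, which are no part of the job. Of the things shaped like the jar, the white one is meant.

How it is judged:
On the way, in this order (a step that is already met when the one before it is completed fails the run):
1. the jar stands upright on the green mat, let go, while the lid is still shut (horizontal distance between jar and mat below 0.035 m and height (world z) of jar below 0.015 m and angle between jar's own z axis and vertical below 0.12 rad and contact force between the fingers and jar below 0.1 N and linear speed of jar below 0.05 m/s and value of joint lid below 0.1 rad), for 0.2 s.
2. the fingers hold the lid still in line with the needle (angle between the x axis of lid_edge and the x axis of needle_tip, either way round below 0.09 rad and value of joint lid above 0.25 rad and contact force between the fingers and lid above 1 N and velocity of joint lid between -0.12 and 0.12 rad/s), for 0.5 s.
At the end, for the whole second after the job is handed in: The fingers hold the lid (over 1 N) still (under 0.12 rad/s), within 0.09 rad (5 degrees) of the red needle; the jar stands upright (within 0.12 rad) on the green mat, its centre within 35 mm of the mat's, at rest and not touched (all of step 2 and horizontal distance between jar and mat below 0.035 m and height (world z) of jar below 0.015 m and angle between jar's own z axis and vertical below 0.12 rad and contact force between the fingers and jar below 0.1 N and linear speed of jar below 0.05 m/s); the arm keeps its last pose, push and grip.
It fails at once if the jar is knocked over (angle between jar's own z axis and vertical above 0.6 rad).
It fails at once if the jar falls freely from a height (height (world z) of jar above 0.035 m and linear speed of jar above 0.35 m/s and contact force between jar and anything else below 0.02 N).
It fails at once if the red needle is shifted (distance of needle_tip from where it was at the start of the episode above 0.012 m).
It fails at once if the model tower, the glue gun or the water bottle is disturbed (shifted over 30 mm or tipped) (distance of any of tower, gluegun, water from where it was at the start of the episode above 0.03 m or angle between any of tower, gluegun, water's own z axis and vertical above 0.4 rad).
It also fails if it takes over 56 s, if anything falls off the work surface, if the arm or the gripper's body presses on something with over 40 N, if the wrist force passes 120 N, or if a joint passes its speed limit or range.

## Working session

There is one attempt and no reset: what is moved stays moved. The work goes in short steps, Python scripts to look and compute and a tool call to move; the robot and the scene stay as the last step left them, time stands still between calls to the robot, and variables do not carry over. Pictures are saved under pics/ and viewed, at most 10 in all, crops included, and the job is handed in when it is done.

Besides the shell and the picture viewer there is one more tool, called after ">>>" by a JSON object that holds its "name" and its "arguments", one argument or row to a line. move_arm: Moves the arm, as the interface text tells. Its arguments: {"type":"object","properties":{"deltas":{"type":"array","items":{"type":"array","items":{"type":"number"}}},"newtons":{"type":"number"}},"required":["deltas"]}

```bash
mkdir -p pics; cat > h.py <<'E'
import numpy as np, cv2
from bench import sensors, optics, models
def cam(n):
    c=optics.camera_info(n); R=cv2.Rodrigues(np.array(c['rvec'],float))[0]; return np.array(c['mtx'],float),c['k1'],R,np.array(c['tvec'],float).ravel()
def ray(n,px):
    K,k1,R,t=cam(n); p=cv2.undistortPoints(np.array([[px]],float),K,np.array([k1,0,0,0.]))[0,0]
    d=R.T@np.array([p[0],p[1],1]); return -R.T@t,d
def onz(n,px,z):
    o,d=ray(n,px); return o+d*(z-o[2])/d[2]
def proj(n,P):
    K,k1,R,t=cam(n); return cv2.projectPoints(np.array(P,float).reshape(-1,1,3),cv2.Rodrigues(R)[0],t,K,np.array([k1,0,0,0.]))[0][:,0]
E
python3 - <<'E'
from h import *
for n in ['scene','side']:
    im=optics.snapshot(n); cv2.imwrite(f'pics/{n}0.png',im[:,:,::-1])
    for q in ['drybox','jar','mat','lid_edge','lid_bar','needle_tip','tower','gluegun','water']:
        try:
            print(n,q,[(np.round(r['pixel'],1).tolist(),round(r['conf'],2)) for r in models.pinpoint(n,q)])
        except Exception as e: print(n,q,e)
    K,k1,R,t=cam(n); print(-R.T@t,R[2],K[0,0])
a=cv2.imread('pics/scene0.png');b=cv2.imread('pics/side0.png')
cv2.imwrite('pics/both.png',cv2.resize(np.vstack([a]),(800,600)));cv2.imwrite('pics/sideb.png',cv2.resize(b,(800,600)))
E
```

```text
scene drybox [([257.1, 220.0], 0.92)]
scene jar [([257.7, 193.5], 0.97), ([321.1, 239.9], 0.86), ([305.3, 287.8], 0.79), ([228.8, 267.8], 0.58)]
scene mat [([380.5, 218.5], 0.78), ([183.8, 169.3], 0.64)]
scene lid_edge [([273.6, 168.6], 0.72), ([125.0, 204.3], 0.55)]
scene lid_bar [([283.6, 155.1], 0.7)]
scene needle_tip []
scene tower [([184.0, 169.6], 0.67)]
scene gluegun [([398.1, 312.3], 0.63), ([255.7, 192.3], 0.57), ([186.5, 170.5], 0.23)]
scene water [([121.2, 206.1], 0.76)]
[1.28147411 0.35143018 0.7200036 ] [-0.70770308 -0.3486744  -0.61447743] 394.7854592988317
side drybox [([258.7, 230.4], 0.84), ([180.7, 190.1], 0.63)]
side jar [([303.7, 216.0], 0.61), ([265.2, 194.8], 0.6)]
side mat [([182.3, 191.8], 0.8)]
side lid_edge [([229.1, 212.2], 0.57)]
side lid_bar [([226.0, 203.3], 0.62)]
side needle_tip []
side tower [([275.9, 322.4], 0.62)]
side gluegun [([241.8, 157.0], 0.91), ([229.6, 211.8], 0.19)]
side water [([355.1, 307.1], 0.86)]
[ 0.05120489 -0.9837713   1.07519153] [ 0.37390648  0.67315446 -0.63801021] 488.2757025978182
```

View pics/both.png

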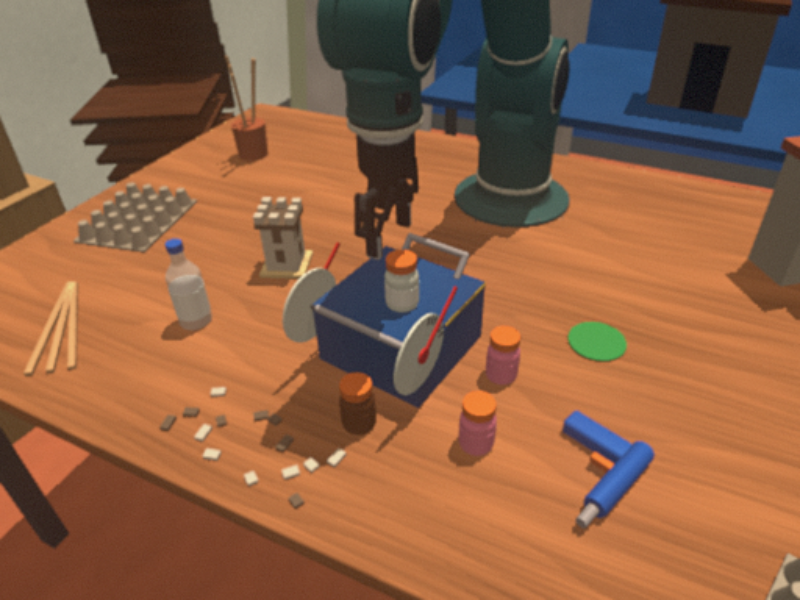

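View pics/sideb.png

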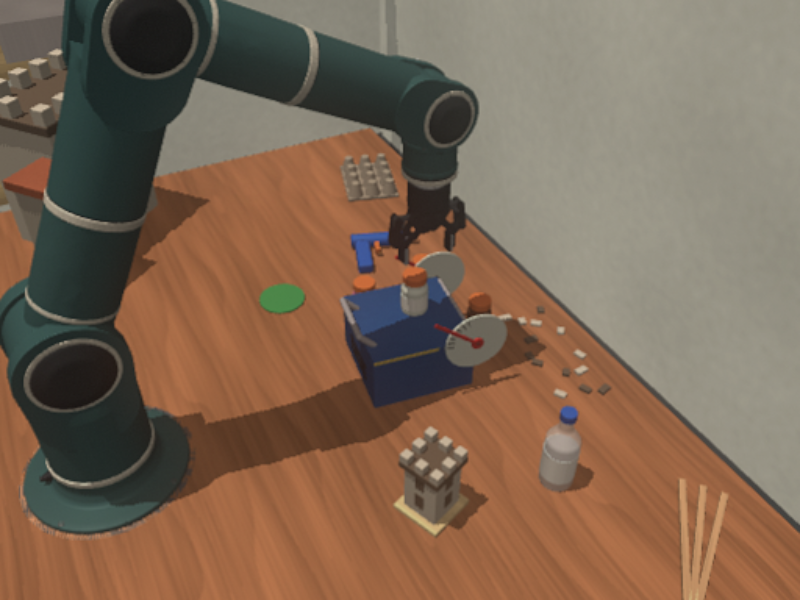

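The scene picture shows these jar shapes (512-px scale): white with orange cap on the lid (257,193), pink (321,240) and (305,288), brown (229,268). I choose the white one on the lid. The mat is at (381,218), and the red needles run from (271,228) to (291,186) and at the far side near (212,160). In the side view the near needle runs from (305,219) to (279,208).

```bash
cat > fit.py <<'E'
from h import *
from scipy.optimize import least_squares
from scipy.spatial.transform import Rotation as Ro
def B(p,P): # box->world
    c,s=np.cos(p[2]),np.sin(p[2]); P=np.asarray(P,float); return np.stack([p[0]+c*P[...,0]-s*P[...,1],p[1]+s*P[...,0]+c*P[...,1],P[...,2]],-1)
def L(a,P): # lid frame(angle a)->box ; -x rises with +a
    P=np.asarray(P,float); return Ro.from_rotvec([0,a,0]).apply(P)+[.1,0,.115]
E
python3 - <<'E'
from fit import *
for n in ['scene','side']:
    im=cv2.imread(f'pics/{n}0.png').astype(int); b,g,r=im[...,0],im[...,1],im[...,2]
    m=((r>110)&(g<45)&(b<50)).astype(np.uint8)
    k,l,s,c=cv2.connectedComponentsWithStats(m)
    for i in range(1,k):
        if s[i,4]>8:
            y,x=np.nonzero(l==i); P=np.stack([x,y],1).astype(float); mu=P.mean(0); v=np.linalg.svd(P-mu,full_matrices=False)[2][0]; t=(P-mu)@v
            print(n,s[i],(mu+v*t.min()).round(1),(mu+v*t.max()).round(1))
S=[257.7,193.5];print('jar',onz('scene',S,.12),onz('side',[265.2,194.8],.12))
print('mat',onz('scene',[380.5,218.5],0),onz('side',[182.3,191.8],0))
print('mat',onz('scene',[382,218],.005),onz('side',[181,191],.005))
print('bar',onz('scene',[283.6,155.1],.147),onz('side',[226,203.3],.147))
print('edge',onz('scene',[273.6,168.6],.115),onz('side',[229.1,212.2],.115))
print('box',onz('scene',[257.1,220],0),onz('side',[258.7,230.4],0))
for q,a,b in [('tower',[184,169.6],[275.9,322.4]),('water',[121.2,206.1],[355.1,307.1]),('gun',[398,312],[241.8,157]) ]: print(q,onz('scene',a,0),onz('side',b,0))
print('pink',onz('scene',[321,240],0),onz('scene',[305,288],0))
im=optics.snapshot('wrist');cv2.imwrite('pics/w0.png',im[:,:,::-1])
for q in ['jar','lid_bar','lid_edge','mat','drybox']: print(q,[(np.round(r['pixel'],1).tolist(),round(r['conf'],2)) for r in models.pinpoint('wrist',q)])
s=sensors.read_state();print(s['time'],s['position'],Ro.from_quat(np.roll(s['tool_rot'],-1)).as_matrix().round(3))
K,k1,R,t=cam('wrist');print(-R.T@t,R.round(2),K[0,0])
E
```

```text
scene [268 223   6   9  14] [272.8 222.8] [267.8 230.9]
jar [0.60743662 0.01147462 0.12      ] [0.60964981 0.01449026 0.12      ]
mat [0.4336517 0.2933156 0.       ] [0.43362139 0.28546662 0.        ]
mat [0.43587919 0.2969643  0.005     ] [0.42944826 0.28566771 0.005     ]
bar [0.46187085 0.0181083  0.147     ] [0.47456003 0.00473043 0.147     ]
edge [0.48799263 0.00080541 0.115     ] [ 0.4803826  -0.00162494  0.115     ]
box [ 0.57685519 -0.00788569  0.        ] [ 0.57800608 -0.00483519  0.        ]
tower [ 0.45925775 -0.32480008  0.        ] [ 0.45662802 -0.33057304  0.        ]
water [ 0.68540118 -0.38669422  0.        ] [ 0.67005863 -0.38747307  0.        ]
gun [0.71375459 0.39091322 0.        ] [0.70746001 0.37670463 0.        ]
pink [0.57739828 0.17312115 0.        ] [0.73613869 0.18913425 0.        ]
jar [([208.9, 4.4], 0.96), ([231.7, 178.5], 0.92), ([367.0, 154.8], 0.87)]
lid_bar [([58.3, 185.3], 0.94)]
lid_edge [([92.8, 177.1], 0.82)]
mat [([232.3, 178.3], 0.3)]
drybox [([220.0, 165.1], 0.88)]
1.3 [6.24981172e-01 3.73928709e-05 2.39260978e-01] [[-0.  1. -0.]
 [ 1.  0. -0.]
 [-0. -0. -1.]]
[0.62390366 0.07741864 0.37442504] [[ 1.   -0.    0.  ]
 [-0.   -0.95  0.3 ]
 [ 0.   -0.3  -0.95]] 310.25200854236397
```

View pics/w0.png

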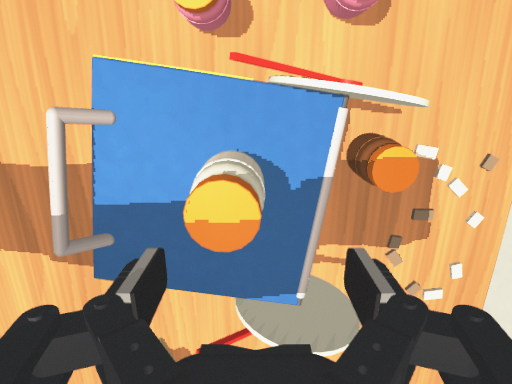

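The wrist view confirms the choice: the white jar has its orange cap at (222,215) and base at (231,178). The grip bar runs (55,115)–(62,250), the hinge line (345,98)–(300,297), and the left needle (232,55)–(360,83).

```bash
python3 - <<'E'
from fit import *
lid=lambda x,y,z:('l',(x,y,z)); nd=lambda r,y:('n',(-r,y,0))
obs=[('wrist',lid(-.2,.1,.005),(93,57),1),('wrist',lid(-.2,-.1,.005),(93,278),1),
('wrist',lid(-.212,.055,.032),(55,113),1),('wrist',lid(-.212,-.055,.032),(61,248),1),
('wrist',nd(.11,.109),(231,55),2),('wrist',nd(.01,.109),(361,83),2),
('scene',nd(.11,.111),(291.2,185.3),2),('scene',nd(.0,.111),(271,228),2),
('side',nd(.11,-.111),(278.6,208),2),('side',nd(0,-.111),(305.3,219),2),
('scene',lid(-.212,0,.032),(283.6,155.1),.4),('side',lid(-.212,0,.032),(226,203.3),.4),('side',lid(-.2,0,0),(229,212),.4)]
def res(p):
    o=[]
    for n,(k,P),px,w in obs:
        o+=list(w*(proj(n,B(p,L(p[3] if k=='n' else 0,P)))[0]-px))
    return o
f=least_squares(res,[.577,-.005,-.1,.6],loss='soft_l1',x_scale=.01)
p=f.x;print(p,f.cost)
for (n,k,px,w) in obs: print(n,k,px,(proj(n,B(p,L(p[3] if k[0]=='n' else 0,k[1])))[0]-px).round(1))
np.save('p.npy',p)
print('bar',B(p,L(0,[-.212,0,.032])),'bar at mark',B(p,L(p[3],[-.212,0,.032])))
print('jar w',onz('wrist',[231.7,178.5],.12), 'cap', onz('wrist',[222,213],.205))
E
```

```text
[ 0.58276758 -0.00761645 -0.15693517  0.61938996] 56.39894784776595
wrist ('l', (-0.2, 0.1, 0.005)) (93, 57) [-0.1 -3. ]
wrist ('l', (-0.2, -0.1, 0.005)) (93, 278) [-0.1 -0.3]
wrist ('l', (-0.212, 0.055, 0.032)) (55, 113) [2.5 0.3]
wrist ('l', (-0.212, -0.055, 0.032)) (61, 248) [ 1.2 -0.2]
wrist ('n', (-0.11, 0.109, 0)) (231, 55) [0.3 0.3]
wrist ('n', (-0.01, 0.109, 0)) (361, 83) [-20.3  -1.1]
scene ('n', (-0.11, 0.111, 0)) (291.2, 185.3) [ 0.7 -1.3]
scene ('n', (-0.0, 0.111, 0)) (271, 228) [-0.8 -0.7]
side ('n', (-0.11, -0.111, 0)) (278.6, 208) [-0.9  1.5]
side ('n', (0, -0.111, 0)) (305.3, 219) [0.7 0.5]
scene ('l', (-0.212, 0, 0.032)) (283.6, 155.1) [-4.4  1.2]
side ('l', (-0.212, 0, 0.032)) (226, 203.3) [-1.5 -0.8]
side ('l', (-0.2, 0, 0)) (229, 212) [-0.2 -2.1]
bar [0.47214395 0.00988823 0.147     ] bar at mark [0.52939157 0.00082957 0.26412962]
jar w [0.60412704 0.00760718 0.12      ] cap [0.60455146 0.00996446 0.205     ]
```

>>> {"name": "move_arm", "arguments": {
  "deltas": [
    [1, 10, -19, 0, 0, 0, 0],
    [1, 10, -19, 30, 0, 0, 0],
    [1, 10, -19, 60, 0, 0, 0],
    [1, 10, -19, 85, 0, 0, 0],
    [1, 10, -19, 85, 0, 0, 0]
  ],
  "newtons": 40
}}

```text
time: 1.92
position: [0.6051, 0.01, 0.1529]
tool_rot: [-0.001, 0.707, 0.707, -0.001]
force: [0.1, -0.1, 0.4]
gripper_width: 0.0851
finger_force: 0.0
```

>>> {"name": "move_arm", "arguments": {
  "deltas": [
    [0.45, 0, 0, 0, 0, 0, 0],
    [0.45, 0, 0, 0, 0, 0, 0],
    [0.45, 0, 0, 0, 0, 0, 0],
    [0.45, 0, 0, 0, 0, 0, 0]
  ]
}}

```text
time: 2.42
position: [0.6065, 0.01, 0.1557]
tool_rot: [0.001, 0.707, 0.707, 0.001]
force: [-3.4, -0.2, 8.6]
gripper_width: 0.0504
finger_force: 40.1
```

>>> {"name": "move_arm", "arguments": {
  "deltas": [
    [0.3, 0, 0, -10, 0, 0, 0],
    [0.3, 0, 0, -30, 0, 0, 0],
    [0.3, 0, 0, -55, 0, 0, 0],
    [0.3, 0, 0, -85, 0, 0, 0],
    [0.3, 0, 0, -85, 0, 0, 0]
  ]
}}

```text
time: 3.05
position: [0.607, 0.01, 0.2422]
tool_rot: [0.001, 0.707, 0.707, 0.002]
force: [0.7, 0.0, -3.0]
gripper_width: 0.0508
finger_force: 42.3
```

```bash
python3 - <<'E'
from h import *
im=optics.snapshot('wrist'); s=optics.snapshot('scene')
cv2.imwrite('pics/lift.png',np.hstack([cv2.resize(im,(400,300)),cv2.resize(s[60:320,150:430],(400,300))])[:,:,::-1])
E
```

```text
(no output)
```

View pics/lift.png

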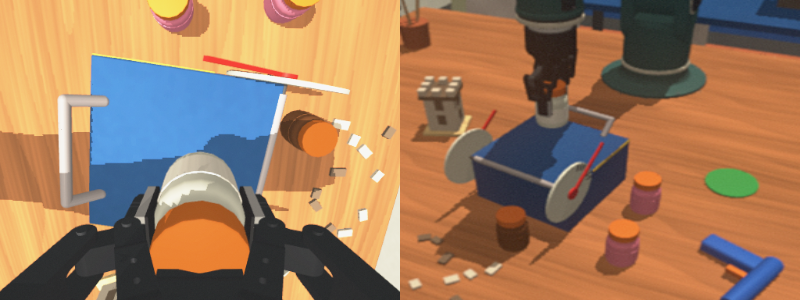

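The jar is held upright in the fingers and clear of the lid. The mat is free.

>>> {"name": "move_arm", "arguments": {
  "deltas": [
    [0.3, 15, -10, -20, 0, 0, 0],
    [0.3, 45, -28, -30, 0, 0, 0],
    [0.3, 80, -50, -30, 0, 0, 0],
    [0.3, 115, -72, -30, 0, 0, 0],
    [0.3, 150, -94, -30, 0, 0, 0]
  ]
}}

```text
time: 3.78
position: [0.5104, 0.1618, 0.2697]
tool_rot: [-0.0, 0.707, 0.707, -0.0]
force: [-0.3, 0.3, -3.5]
gripper_width: 0.0504
finger_force: 42.6
```

>>> {"name": "move_arm", "arguments": {
  "deltas": [
    [0.3, 35, -21, 0, 0, 0, 0],
    [0.3, 70, -43, 0, 0, 0, 0],
    [0.3, 105, -65, 0, 0, 0, 0],
    [0.3, 125, -77, 0, 0, 0, 0],
    [0.3, 130, -81, 0, 0, 0, 0]
  ]
}}

```text
time: 4.4
position: [0.4295, 0.2915, 0.2697]
tool_rot: [-0.0, 0.706, 0.708, -0.0]
force: [0.2, -0.3, -2.3]
gripper_width: 0.0507
finger_force: 42.6
```

```bash
python3 - <<'E'
from h import *
st=sensors.read_state();print(st['position'],st['time'])
im=optics.snapshot('wrist'); hsv=cv2.cvtColor(im,cv2.COLOR_RGB2HSV)
m=cv2.inRange(hsv,(45,80,40),(80,255,255)); y,x=np.nonzero(m); print('green wrist',m.sum()/255,x.min(),x.max(),y.min(),y.max())
c=max(cv2.findContours(m,0,cv2.CHAIN_APPROX_NONE)[0],key=len)[:,0]
from scipy.optimize import least_squares
P=np.array([onz('wrist',q,.005) for q in c])[:,:2]
f=least_squares(lambda p:np.hypot(*(P-p).T)-.05,P.mean(0),loss='soft_l1',f_scale=.001);print('mat wrist',f.x)
for n in ['scene','side']:
    s=optics.snapshot(n); m=cv2.inRange(cv2.cvtColor(s,cv2.COLOR_RGB2HSV),(45,80,40),(80,255,255))
    if m.any():
        c=max(cv2.findContours(m,0,cv2.CHAIN_APPROX_NONE)[0],key=len)[:,0]
        P=np.array([onz(n,q,.005) for q in c])[:,:2]
        print(n,least_squares(lambda p:np.hypot(*(P-p).T)-.05,P.mean(0),loss='soft_l1',f_scale=.001).x,len(c))
cv2.imwrite('pics/mat.png',np.hstack([cv2.resize(im,(400,300)),cv2.resize(s,(400,300))])[:,:,::-1])
E
```

```text
[0.42945818 0.29154832 0.26965343] 4.4
green wrist 4468.0 219 293 114 189
mat wrist [0.4300548  0.29334956]
scene [0.43452558 0.29561035] 87
side [0.42791763 0.28994759] 66
```

View pics/mat.png

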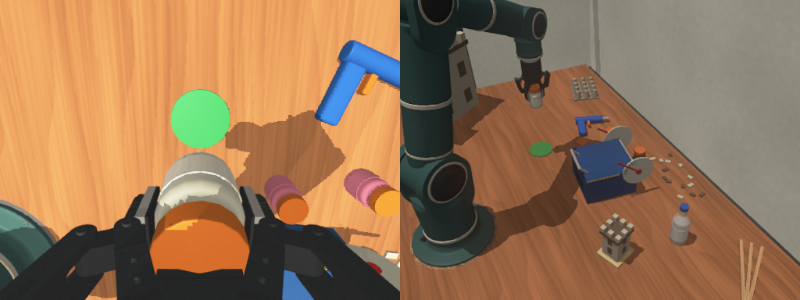

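The jar hangs over the mat: the mat is at (256,150) in the wrist view and fits to (0.431, 0.293), within 3 mm of the tool. I'll lower it.

>>> {"name": "move_arm", "arguments": {
  "deltas": [
    [0.3, 1, 1, 25, 0, 0, 0],
    [0.3, 1, 1, 65, 0, 0, 0],
    [0.3, 1, 1, 105, 0, 0, 0],
    [0.3, 1, 1, 140, 0, 0, 0],
    [0.3, 1, 1, 165, 0, 0, 0]
  ]
}}

```text
time: 5.18
position: [0.4323, 0.2896, 0.1028]
tool_rot: [0.0, 0.708, 0.707, -0.001]
force: [0.4, 0.0, -2.4]
gripper_width: 0.0507
finger_force: 42.6
```

>>> {"name": "move_arm", "arguments": {
  "deltas": [
    [0.3, 0, 0, 20, 0, 0, 0],
    [0.3, 0, 0, 40, 0, 0, 0],
    [0.3, 0, 0, 52, 0, 0, 0],
    [0.3, 0, 0, 57, 0, 0, 0],
    [0.3, 0, 0, 57, 0, 0, 0]
  ]
}}

```text
time: 5.8
position: [0.4322, 0.2909, 0.0474]
tool_rot: [0.0, 0.707, 0.707, -0.0]
force: [0.6, -0.3, -1.6]
gripper_width: 0.0508
finger_force: 42.6
```

>>> {"name": "move_arm", "arguments": {
  "deltas": [
    [0.3, 0, 0, 3, 0, 0, 0],
    [0.3, 0, 0, 5, 0, 0, 0],
    [0.3, 0, 0, 6, 0, 0, 0],
    [0.3, 0, 0, 6, 0, 0, 0]
  ]
}}

```text
time: 6.3
position: [0.432, 0.291, 0.0413]
tool_rot: [-0.0, 0.707, 0.707, -0.0]
force: [0.5, 0.0, -2.4]
gripper_width: 0.0509
finger_force: 42.6
```

>>> {"name": "move_arm", "arguments": {
  "deltas": [
    [0.3, 0, 0, 1, 0, 0, 0],
    [0.3, 0, 0, 2, 0, 0, 0],
    [0.3, 0, 0, 2, 0, 0, 0]
  ]
}}

```text
time: 6.68
position: [0.4321, 0.2912, 0.0408]
tool_rot: [0.0, 0.707, 0.707, 0.0]
force: [-11.1, -7.6, 36.9]
gripper_width: 0.0508
finger_force: 46.3
```

>>> {"name": "move_arm", "arguments": {
  "deltas": [
    [0.3, 0, 0, -1, 0, 0, 0],
    [0.3, 0, 0, -1.5, 0, 0, 0],
    [0.7, 0, 0, -1.5, 0, 0, 0],
    [1, 0, 0, -1.5, 0, 0, 0],
    [1, 0, 0, -1.5, 0, 0, 0]
  ]
}}

```text
time: 7.3
position: [0.432, 0.291, 0.0407]
tool_rot: [-0.0, 0.707, 0.707, -0.0]
force: [-0.4, 0.0, 0.1]
gripper_width: 0.0853
finger_force: 0.0
```

>>> {"name": "move_arm", "arguments": {
  "deltas": [
    [1, 0, 0, 0, 0, 0, 0],
    [1, 0, 0, 0, 0, 0, 0],
    [1, 0, 0, 0, 0, 0, 0]
  ]
}}

```text
time: 7.68
position: [0.432, 0.291, 0.0408]
tool_rot: [-0.0, 0.707, 0.707, -0.0]
force: [0.8, -0.5, -0.3]
gripper_width: 0.0854
finger_force: 0.0
```

>>> {"name": "move_arm", "arguments": {
  "deltas": [
    [1, 0, 0, -20, 0, 0, 0],
    [1, 0, 0, -60, 0, 0, 0],
    [1, 0, 0, -110, 0, 0, 0],
    [1, 0, 0, -170, 0, 0, 0],
    [1, 0, 0, -210, 0, 0, 0]
  ]
}}

```text
time: 8.3
position: [0.4322, 0.2912, 0.2536]
tool_rot: [0.0, 0.707, 0.707, 0.001]
force: [0.2, 0.8, -1.0]
gripper_width: 0.0853
finger_force: 0.0
```

>>> {"name": "move_arm", "arguments": {
  "deltas": [
    [1, -40, 5, 0, 0, 0, 0.05],
    [1, -90, 13, 0, 0, 0, 0.1],
    [1, -140, 20, 0, 0, 0, 0.157],
    [1, -160, 24, 0, 0, 0, 0.157],
    [1, -160, 24, 0, 0, 0, 0.157]
  ]
}}

```text
time: 8.93
position: [0.4562, 0.1297, 0.2509]
tool_rot: [0.0, 0.761, 0.649, -0.0]
force: [0.6, -0.6, 0.3]
gripper_width: 0.0854
finger_force: 0.0
```

```bash
python3 - <<'E'
from fit import *
st=sensors.read_state();print(st['position'],st['time'],Ro.from_quat(np.roll(st['tool_rot'],-1)).as_matrix().round(3))
p=np.load('p.npy')
im=optics.snapshot('wrist')
for q in ['lid_bar','lid_edge','drybox','needle_tip','jar']: print(q,[(np.round(r['pixel'],1).tolist(),round(r['conf'],2)) for r in models.pinpoint('wrist',q)])
print('pred',proj('wrist',B(p,L(0,[[-.212,0,.032],[-.212,.055,.032],[-.212,-.055,.032],[-.2,.1,.005],[-.2,-.1,.005]]))).round(1).tolist())
s=optics.snapshot('scene')
print('jar',[(np.round(r['pixel'],1).tolist(),round(r['conf'],2)) for r in models.pinpoint('scene','jar')], proj('scene',[.432,.291,.005]))
cv2.imwrite('pics/bar.png',np.hstack([cv2.resize(im,(400,300)),cv2.resize(s,(400,300))])[:,:,::-1]);cv2.imwrite('pics/barf.png',im[:,:,::-1])
E
```

```text
[0.45619214 0.1297055  0.25087522] 8.925 [[ 0.159  0.987  0.   ]
 [ 0.987 -0.159 -0.   ]
 [-0.     0.    -1.   ]]
lid_bar [([293.9, 312.3], 0.78)]
lid_edge []
drybox [([358.8, 239.3], 0.8)]
needle_tip []
jar [([215.7, 19.3], 0.95), ([467.8, 81.9], 0.9), ([347.3, 113.1], 0.75)]
pred [[293.8, 313.0], [296.4, 261.0], [291.4, 358.5], [307.9, 202.1], [297.8, 369.9]]
jar [([318.9, 242.0], 0.97), ([230.1, 267.4], 0.93), ([304.4, 288.3], 0.77), ([382.2, 221.3], 0.67)] [[380.08939205 216.5106719 ]]
```

View pics/bar.png

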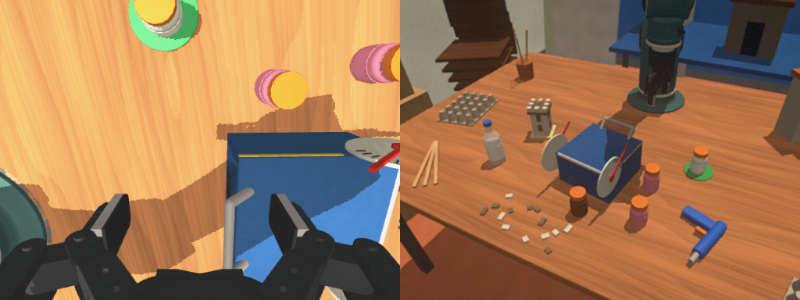

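The jar stands upright on the mat at (382,221) in the scene view. In the wrist view the bar lies at (294,312), as the fit predicts.

>>> {"name": "move_arm", "arguments": {
  "deltas": [
    [1, -40, 12, 0, 0, 0, 0],
    [1, -90, 27, 0, 0, 0, 0],
    [1, -116, 35, 0, 0, 0, 0],
    [1, -116, 35, 20, 0, 0, 0],
    [1, -116, 35, 50, 0, 0, 0]
  ]
}}

```text
time: 9.95
position: [0.4729, 0.0109, 0.2007]
tool_rot: [0.0, 0.76, 0.649, 0.001]
force: [-0.2, 1.2, -0.6]
gripper_width: 0.0854
finger_force: 0.0
```

>>> {"name": "move_arm", "arguments": {
  "deltas": [
    [1, 0, 0, 30, 0, 0, 0],
    [1, 0, 0, 55, 0, 0, 0],
    [1, 0, 0, 62, 0, 0, 0],
    [1, 0, 0, 62, 0, 0, 0]
  ]
}}

```text
time: 10.45
position: [0.4725, 0.0111, 0.139]
tool_rot: [-0.0, 0.76, 0.65, -0.0]
force: [1.1, 0.1, 0.8]
gripper_width: 0.0853
finger_force: 0.0
```

>>> {"name": "move_arm", "arguments": {
  "deltas": [
    [0.3, 0, 0, 0, 0, 0, 0],
    [0, 0, 0, 0, 0, 0, 0],
    [0, 0, 0, 0, 0, 0, 0],
    [0, 0, 0, 0, 0, 0, 0],
    [0, 0, 0, 0, 0, 0, 0]
  ],
  "newtons": 40
}}

```text
time: 11.08
position: [0.4719, 0.0111, 0.1387]
tool_rot: [-0.0, 0.76, 0.65, -0.0]
force: [-5.6, -0.1, 4.4]
gripper_width: 0.0107
finger_force: 39.1
```

>>> {"name": "move_arm", "arguments": {
  "deltas": [
    [0, 0, 2, -10.5, 0, 0, 0],
    [0, 0, 4, -21, 0, 0, 0],
    [0, 0, 7.2, -31, 0, 0, 0],
    [0, 0, 10.6, -41.5, 0, 0, 0],
    [0, 0, 10.6, -41.5, 0, 0, 0]
  ]
}}

```text
time: 11.7
position: [0.4821, 0.0095, 0.1811]
tool_rot: [-0.001, 0.76, 0.65, -0.001]
force: [-9.9, 3.3, -2.3]
gripper_width: 0.0105
finger_force: 39.3
```

>>> {"name": "move_arm", "arguments": {
  "deltas": [
    [0, 0, 4, -10, 0, 0, 0],
    [0, 0, 8.3, -20, 0, 0, 0],
    [0, 0, 13.2, -29.2, 0, 0, 0],
    [0, 0, 18.6, -38.5, 0, 0, 0],
    [0, 0, 18.6, -38.5, 0, 0, 0]
  ]
}}

```text
time: 12.32
position: [0.4997, 0.0068, 0.2195]
tool_rot: [-0.001, 0.76, 0.65, -0.001]
force: [-19.2, 5.6, 4.2]
gripper_width: 0.0102
finger_force: 39.6
```

>>> {"name": "move_arm", "arguments": {
  "deltas": [
    [0, 0, 5.3, -9, 0, 0, 0],
    [0, 0, 11.3, -17.7, 0, 0, 0],
    [0, 0, 17.9, -26, 0, 0, 0],
    [0, 0, 25, -34.1, 0, 0, 0],
    [0, 0, 25, -34.1, 0, 0, 0]
  ]
}}

```text
time: 12.95
position: [0.5244, 0.0032, 0.2542]
tool_rot: [-0.002, 0.76, 0.65, -0.001]
force: [-26.6, 5.1, 14.8]
gripper_width: 0.0105
finger_force: 40.2
```

```bash
python3 - <<'E'
from fit import *
st=sensors.read_state();print(st['position'],st['force'],st['finger_force'])
a=optics.snapshot('scene');b=optics.snapshot('side');w=optics.snapshot('wrist')
cv2.imwrite('pics/sc2.png',a[:,:,::-1]);cv2.imwrite('pics/sd2.png',b[:,:,::-1]);cv2.imwrite('pics/wr2.png',w[:,:,::-1])
p=np.load('p.npy')
for n,y in [('scene',.1),('side',-.1)]:
    for al in (.5,.6,.7): print(n,al,proj(n,B(p,L(al,[[-.2,y,0],[-.1,y,0],[0,y,0]]))).round(1).tolist(), 'needle tip',proj(n,B(p,L(al,[-.11,1.11*y,0]))).round(1).tolist())
f=lambda im,c,r:cv2.resize(im[r:r+100,c:c+133],(798,600),interpolation=cv2.INTER_CUBIC)
o=np.vstack([cv2.resize(f(a,220,140),(400,300)),cv2.resize(f(b,210,160),(400,300))])
cv2.imwrite('pics/c2.png',np.hstack([cv2.resize(a[130:250,200:360],(400,300),interpolation=cv2.INTER_CUBIC),cv2.resize(b[140:260,200:360],(400,300),interpolation=cv2.INTER_CUBIC)])[:,:,::-1])
E
```

```text
[0.52437261 0.00316401 0.25415703] [-26.57678348   5.06789279  14.76030352] 40.19699066877365
scene 0.5 [[307.0, 153.4], [287.1, 188.3], [266.1, 225.4]] needle tip [[293.3, 186.3]]
scene 0.6 [[305.2, 149.3], [286.0, 186.5], [266.1, 225.4]] needle tip [[292.1, 184.3]]
scene 0.7 [[302.9, 145.7], [284.7, 185.1], [266.1, 225.4]] needle tip [[290.7, 182.7]]
side 0.5 [[246.8, 204.8], [276.8, 211.2], [304.5, 217.1]] needle tip [[275.3, 213.1]]
side 0.6 [[250.5, 199.2], [278.6, 208.5], [304.5, 217.1]] needle tip [[277.3, 210.1]]
side 0.7 [[254.8, 193.7], [280.7, 205.9], [304.5, 217.1]] needle tip [[279.7, 207.2]]
```

View pics/c2.png

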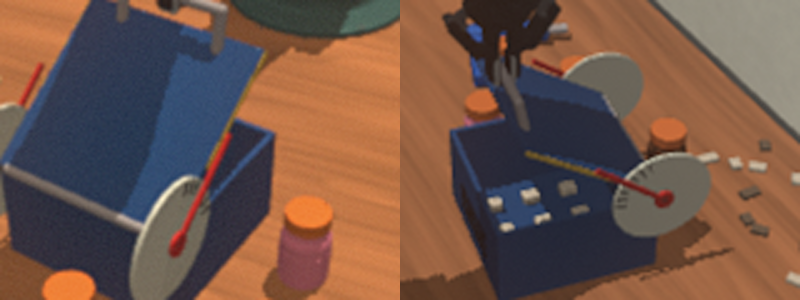

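The crops show the lid raised and the yellow line nearly in line with the needle. In the side crop the line runs (527,153)–(600,173) and the needle (600,172)–(663,198), so the lid looks slightly low. I'll measure it exactly.

```bash
cat > meas.py <<'E'
from fit import *
import sys
from scipy.optimize import minimize_scalar
def line(m):
    y,x=np.nonzero(m); return np.stack([x,y],1).astype(float)
def comp(m):
    k,l,s,c=cv2.connectedComponentsWithStats(m.astype(np.uint8),connectivity=8); return l==1+np.argmax(s[1:,4])
def run(fs,fd):
    p=np.load('p.npy')
    for n,f,y,R in [('scene',fs,.1,(265,310,140,235)),('side',fd,-.1,(245,312,190,225))]:
        im=cv2.imread(f)[R[2]:R[3],R[0]:R[1]]; h=cv2.cvtColor(im,cv2.COLOR_BGR2HSV).astype(int); H,S,V=h[...,0],h[...,1],h[...,2]
        red=comp(((H<6)|(H>173))&(S>170)&(V>90)); yel=comp((H>16)&(H<34)&(S>90)&(V>60))
        for nm,m,yy in [('needle',red,1.11*y),('lid',yel,1.0*y)]:
            P=line(m)+[R[0],R[2]]
            r=np.linspace(0,.11,60) if nm=='needle' else np.linspace(.11,.2,60)
            if nm=='needle':
                c=proj(n,B(p,L(0,[[0,yy,0]])))[0]; P=P[np.hypot(*(P-c).T)>8]
            # fit angle with free pixel shift normal: compare direction
            d=cv2.fitLine(P.astype(np.float32),cv2.DIST_HUBER,0,.01,.01).ravel()[:2]
            def e(a):
                q=proj(n,B(p,L(a,[[-r[0],yy,0],[-r[-1],yy,0]]))); v=q[1]-q[0]; return abs(np.cross(v/np.hypot(*v),d))
            def e2(a):
                q=proj(n,B(p,L(a,[[-x,yy,0] for x in r]))); return np.mean([np.hypot(*(q-t).T).min() for t in P])
            g=np.arange(.3,.95,.01); i=np.argmin([e(a) for a in g]); j=np.argmin([e2(a) for a in g])
            print(n,nm,len(P),P.min(0),P.max(0),'dir angle',g[i].round(2),'pos angle',g[j].round(2),round(e2(g[j]),2))
if __name__=='__main__': run(*sys.argv[1:])
E
python3 -W ignore meas.py pics/sc2.png pics/sd2.png
```

```text
scene needle 81 [274. 183.] [291. 220.] dir angle 0.67 pos angle 0.65 0.58
scene lid 48 [290. 151.] [306. 182.] dir angle 0.6 pos angle 0.55 0.45
side needle 27 [279. 208.] [298. 217.] dir angle 0.66 pos angle 0.66 0.36
side lid 58 [250. 200.] [276. 209.] dir angle 0.58 pos angle 0.57 0.57
```

>>> {"name": "move_arm", "arguments": {
  "deltas": [
    [0, 0, 2.5, -4, 0, 0, 0],
    [0, 0, 6, -8, 0, 0, 0],
    [0, 0, 10.5, -13, 0, 0, 0],
    [0, 0, 10.5, -13, 0, 0, 0],
    [0, 0, 10.5, -13, 0, 0, 0]
  ]
}}

```text
time: 13.72
position: [0.5356, 0.0014, 0.2665]
tool_rot: [-0.001, 0.76, 0.65, -0.0]
force: [-11.0, 4.2, 1.3]
gripper_width: 0.0105
finger_force: 39.4
```

```bash
python3 -W ignore - <<'E'
from meas import *
cv2.imwrite('pics/sc3.png',optics.snapshot('scene')[:,:,::-1]);b=optics.snapshot('side');cv2.imwrite('pics/sd3.png',b[:,:,::-1])
run('pics/sc3.png','pics/sd3.png')
a=cv2.imread('pics/sc3.png');b=b[:,:,::-1]
cv2.imwrite('pics/c3.png',np.hstack([cv2.resize(a[130:250,200:360],(400,300),interpolation=cv2.INTER_CUBIC),cv2.resize(b[140:260,200:360],(400,300),interpolation=cv2.INTER_CUBIC)]))
E
```

```text
scene needle 85 [274. 183.] [291. 220.] dir angle 0.69 pos angle 0.66 0.6
scene lid 80 [282. 148.] [304. 196.] dir angle 0.69 pos angle 0.62 2.89
side needle 30 [279. 208.] [298. 217.] dir angle 0.67 pos angle 0.66 0.4
side lid 60 [253. 196.] [278. 207.] dir angle 0.66 pos angle 0.65 0.59
```

View pics/c3.png

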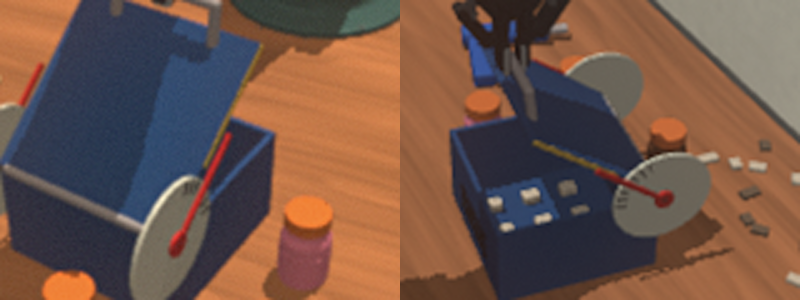

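The yellow line now matches the needle: side crop (535,142)–(597,170) against (597,170)–(663,198), about 0.655 and 0.66 rad. I'll hold it still a moment, then hand in.

>>> {"name": "move_arm", "arguments": {
  "deltas": [
    [0, 0, 0, 0, 0, 0, 0],
    [0, 0, 0, 0, 0, 0, 0],
    [0, 0, 0, 0, 0, 0, 0],
    [0, 0, 0, 0, 0, 0, 0],
    [0, 0, 0, 0, 0, 0, 0]
  ]
}}

```text
time: 14.45
position: [0.5356, 0.0014, 0.2665]
tool_rot: [-0.001, 0.76, 0.65, -0.0]
force: [-10.4, 5.0, 0.6]
gripper_width: 0.0103
finger_force: 39.4
```

>>> {"name": "move_arm", "arguments": {
  "deltas": [
    [0, 0, 0, 0, 0, 0, 0],
    [0, 0, 0, 0, 0, 0, 0],
    [0, 0, 0, 0, 0, 0, 0]
  ]
}}

```text
time: 14.82
position: [0.5356, 0.0014, 0.2665]
tool_rot: [-0.001, 0.76, 0.65, -0.0]
force: [-10.1, 4.5, 0.9]
gripper_width: 0.0103
finger_force: 39.4
```

```bash
python3 -c "
from bench import order; print(order.hand_in())"
```

```text
the job is handed in; nothing more can be done
None
```

I handed the job in at about 15 s: the white jar stands upright on the green mat, and the fingers hold the lid still at about 0.655 rad against the needle's 0.66 rad; the hand-in returned no verdict.

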